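Zero the covered scale, then hold its hood short of the balance point

ROBOT

A 6-joint arm with a two-finger parallel gripper is mounted at the origin on the work surface. World frame = base frame: x ahead of the robot, y to its left, z up, the work surface at z = 0. Lengths are in m, angles in rad, forces in N, time in s.
With the tool pointing down it reaches from about 0.325 to 0.925 m from the base axis. Payload 3.1 kg.
Tool frame: the origin (TCP) lies midway between the tips of the shut fingers; the grasp point (between the pads) lies 19 mm behind it (r.grip_point_offset is the distance from the TCP to the grasp point, in m); z points along the fingers, y is the line along which they close (so a half turn about z gives the same grasp; the last joint's range is limited). The gripper opens to 85 mm and grips with 20 to 120 N. Pads are 22 mm wide; open, the fingers measure 114 mm over their backs; the gripper's body (76 mm by 85 mm) begins 54 mm behind the grasp point. The pads swing forward as they close: fully open they stand 13 mm farther back than shut.
Start: joints at [1.032, 0.217, 1.613, -0, 1.311, -0.112], TCP at [0.259, 0.569, 0.2] pointing down, gripper open.
Joint ranges: [-2.75, 2.75], [-0.78, 2.1], [0.31, 2.55], [-1.13, 4.27], [0.13, 2.63], [-2.58, 2.58]. Speed limits (rad/s): [2.79, 2.79, 3.14, 3.14, 3.14, 3.14].

INTERFACE

Orientations are given as [roll, pitch, yaw] about the fixed x, y, z axes, in that order (R = Rz(yaw) Ry(pitch) Rx(roll)).
In Python, from rig import get_state, get_image, camera_model, ticket, search_frame, trace, mark_of, r gives the robot as it stands. The module is installed in compiled form; this text tells all that it offers.
- The arm moves only by the tool jog_arm, never from a script. Its argument "steps" is a list of rows, each a list of 3 entries, a list of its own where there are three numbers: the shift along the tool's x, y, z as a fraction of full scale, then the turn, a rotation vector about the tool's x, y, z as a fraction of full scale, then the opening, from 0 (shut) to 1 (fully open). In form: [[[x, y, z], [ax, ay, az], grip], ...]. A call has exactly 10 rows; each row is the pose to reach, as a shift and turn from the pose commanded when the call began, along the tool's axes at that moment; what a row does not reach only later rows make up. Full scale, the value 1, is 0.25 m for a shift and 30 degrees for a turn. A row lasts 1/10 s, in which the tool goes at most 50 mm and 8.59 degrees, less where a joint would pass 70% of its speed; a pose out of reach is approached as far as the arm can. A call with a number of a shift or a turn outside -1 to 1 is refused whole. A call with a gripper value outside its range is refused whole. The fingers move at their own pace and stop on an object; "squeeze" is the grip in N (left out, the last holds). Time passes only in rows, so rows that repeat a pose let the fingers close, or fill a call up. It gives the time, the measured TCP pose, the force, the opening and the grip force at its end, in the units of the state.
- get_state(): the state, without advancing time (a new reading comes with each control period).
- get_image(name): name is "side" or "top" or "wrist"; returns the picture (480x640x3 uint8, red, green, blue); there is no depth.
- camera_model(name): a dict with "fov_y" (degrees; the focal length in pixels is half the picture's height over the tangent of half this angle, whatever the lens; pixels are square), "cx", "cy" (the principal point, pixels), "k1" (the pictures are not rectified: a ray, as slopes to the right and down, at radius r is drawn at 1 + k1 r^2 times it, then the intrinsics apply), "camera_from_world" (4x4, takes a point from world to camera coordinates). Camera axes: x right, y up, looking along -z (the intrinsics and any distortion apply to the point x, -y, -z); pixel columns grow to the right and rows downward; lengths in m; the calibration is good to about 2 mm. A picture is of the moment at which its call begins: read the wrist's pose just before it. camera_model takes no time and is no camera call; for the wrist camera it gives the pose at the moment of the call.
- ticket.hand_in(): hands the job in; it is judged then, once.
Trained networks look in the newest picture that a camera, given by its name, has taken for a name from the list of things; names that differ only in an ending like _2 or _b are one class to them, and where a whole thing is asked for, a point or a joint stands for the part that bears it (a point fixed in the world has none). Each returns a list of dicts, best first, with "conf" (0 to 1); they miss things now and then, are a little off and sometimes report something else, mostly with a low value. They report only what shows in the picture. A call takes as long as a camera call.
- search_frame(name, camera): "bbox" ([left, top, right, bottom] in pixels, round what is visible of it).
- trace(name, camera): "region" (480x640 bool, what is visible of it) and "bbox" ([left, top, right, bottom] in pixels, round what is visible of it).
- mark_of(name, camera): "position" ([column, row] in pixels: a listed point, or the origin of a listed thing).
The state is a dict: "t": time; "joint_pos": joint angles; "qvel": joint speeds; "effort": joint torques, N m; "tcp_pos": TCP position; "eef_rot": TCP orientation; "wrist_force": force on the tool from outside, world axes, zero at the start; "moment": the same for the moment, N m; "width": opening from 0.0 (shut) to 1.0 (fully open); "finger_force": force on a finger pad.
Only numpy, scipy, OpenCV 4.12 (cv2) and the standard library are available. Lean on these libraries where they do the work, as an engineer would, in place of code of your own. Each camera call takes 0.05 s, during which the arm holds its last target. There are 200 camera calls.

TASK

With its hood still shut, zero the pot scale: take the stylus from its wooden block, press the sunken zero button (the one farther from the screen) all the way in with its tip, and stand the stylus back in the block. Then take the scale's hood by its steel bar, raise it clearly past its balance point (about 55 degrees open, where the spring starts to carry it up), and bring it back to about ten degrees below that point, where it would drop shut if let go. Finish while holding it there, still, by the gripper alone, and leave the other button and the goods on the bench alone.

Things in the scene. Friction and masses are not known exactly. Their poses are not given: they have to be found in the camera images.
- scale: counter scale, fixed to the bench: grey base 250 mm deep, 270 mm wide, 50 mm tall with a round steel pan under a hinged hood. Origin at the centre of its underside; its x axis points away from the robot side (front to hinge), z up.
- hood (a joint): opening angle of the hood (rad): 0 shut, grows as the front edge rises, end stop at 1.35. The hood (0.8 kg, 200 mm deep, 240 mm wide, 80 mm tall, clear top and sides, grey front; when shut it spans 52 to 132 mm above the bench) hinges at the far edge of the scale. A spring helps to lift it. Balance point 0.96 rad (55 degrees): below it the hood drops shut by itself, above it it swings up to the stop by itself. About 2 N upwards at the bar lifts it from shut.
- hood_hinge (a point): a point on the hinge line, mid-width of the hood, 52 mm above the bench. The hinge line runs along the scale's y axis; the hood swings about it.
- hood_bar (a point): middle of the hood's steel lift bar: a round bar 12 mm thick, 140 mm long between its two end stays, parallel to the hinge line, 55 mm in front of the hood's front face (49 mm of free gap behind it for a finger). When the hood is shut it lies 255 mm in front of and 50 mm above the hinge line (260 mm from it), 102 mm above the bench, with nothing below it. It can turn between the fingers while the hood swings. The point moves and turns with the hood.
- indicator: weight indicator, fixed to the bench: grey box 120 mm long (its x), 80 mm wide, 45 mm tall, with a dark screen on the top at its +x end and two round sunken buttons in a row along x, 35 mm apart. Origin at the centre of its underside.
- zero_button_top (a point): centre of the top of the zero button, the one farther from the screen (at x = -40 mm in the indicator's frame): 11 mm wide, 6 mm below the indicator's top face (39 mm above the bench) at the bottom of a round 14 mm hole, too narrow for a finger. Pressed straight down.
- zero_button (a joint): travel of the zero button (m): 0 out, 0.004 fully in; springs back. Fully in takes about 4 N.
- menu_button (a joint): travel of the other button, which must be left alone (m): 0 out, 0.004 fully in. It lies 35 mm nearer to the screen.
- stylus: stylus standing upright in the block, tip down, 108 mm long, 60 g: a 46 mm steel shank (9 mm thick, its last 16 mm 6 mm thick), a round collar 26 mm wide and 6 mm thick, then a round wooden handle 16 mm thick and 56 mm long. Origin at the tip, z towards the handle.
- stylus_mid (a point): point on the stylus's axis half-way along it, 54 mm above its tip. The middle of the wooden handle, to be gripped, is 26 mm further up; the collar's underside is 8 mm below this point.
- stylus_tip (a point): end of the stylus's tip.
- holder_hole0 (a point): centre of the mouth of the hole in the stylus block: a fixed wooden block 70 x 70 mm, 50 mm tall, with one upright 16 mm hole right through it. The stylus's collar rests on the block's top, its tip 46 mm below the mouth.
- cream_pot: small cream ceramic bowl, 76 mm wide, 65 mm tall; loose goods to be left alone; origin at the centre of its underside.
- red_planter: square red glazed planter, 70 mm wide, 75 mm tall; loose goods to be left alone; origin at the centre of its underside.
- mug: olive brown mug, 72 mm wide, 75 mm tall; loose goods to be left alone; origin at the centre of its underside.
- tape: roll of packing tape lying flat, 90 mm wide, 40 mm tall; loose goods to be left alone; origin at the centre of its underside.
- glue: white bottle, 48 mm wide, 120 mm tall; loose goods to be left alone; origin at the centre of its underside.
- saucer: shallow plate, 100 mm wide, 18 mm tall; loose goods to be left alone; origin at the centre of its underside.

How it is judged:
By the outcome, as a careful person would: the job done as asked, in the order asked, and still so for the second after the job is handed in, while the arm keeps its last pose, push and grip.
It also fails if it takes over 54 s, if anything falls off the work surface, if the arm or the gripper's body presses on something with over 40 N, if the wrist force passes 120 N, or if a joint passes its speed limit or range.

## Working session

There is one attempt and no reset: what is moved stays moved. The work goes in short steps, Python scripts to look and compute and a tool call to move; the robot and the scene stay as the last step left them, time stands still between calls to the robot, and variables do not carry over. Pictures are saved under pics/ and viewed, at most 10 in all, crops included, and the job is handed in when it is done.

Besides the shell and the picture viewer there is one more tool, called after "Request:" as name([rows], argument=value, ...), one row to a line, values as JSON. jog_arm: Moves the arm, as the interface text tells. Shift numbers are shares of 0.25 m and turn numbers shares of 30 degrees, none past 1 either way. Its arguments: {"type":"object","properties":{"steps":{"type":"array"},"squeeze":{"type":"number"}},"required":["steps"]}

```bash
mkdir -p pics; cat > h.py <<'E'
import numpy as np, cv2
from rig import *
from scipy.spatial.transform import Rotation as R
def ray(cam,px,M=None):
    m=M or camera_model(cam); f=240/np.tan(np.radians(m["fov_y"])/2)
    d=np.array([(px[0]-m["cx"])/f,(px[1]-m["cy"])/f]); u=d.copy()
    for _ in range(30): u=d/(1+m["k1"]*(u@u))
    T=np.linalg.inv(m["camera_from_world"]); 
    return T[:3,3], T[:3,:3]@np.array([u[0],-u[1],-1.])
def onz(cam,px,z,M=None):
    o,d=ray(cam,px,M); return o+d*(z-o[2])/d[2]
def tri(rs):
    A=0;b=0
    for o,d in rs:
        d=d/np.linalg.norm(d);P=np.eye(3)-np.outer(d,d);A=A+P;b=b+P@o
    return np.linalg.solve(A,b)
def proj(cam,p,M=None):
    m=M or camera_model(cam); f=240/np.tan(np.radians(m["fov_y"])/2)
    c=m["camera_from_world"]@np.r_[p,1]; u=np.array([c[0],-c[1]])/-c[2]; u=u*(1+m["k1"]*(u@u))
    return u*f+[m["cx"],m["cy"]]
def togo(p,grip=True):
    "shift in tool axes in full-scale units to bring TCP to p"
    s=get_state(); Rm=R.from_euler('xyz',s["eef_rot"]).as_matrix()
    return Rm.T@(np.array(p)-s["tcp_pos"])/0.25
def save(cam,n):
    im=get_image(cam); cv2.imwrite(f"pics/{n}.png",im[:,:,::-1]); return im
E
python3 - <<'E'
from h import *
np.set_printoptions(precision=3,suppress=True)
for c in ["top","side"]:
    save(c,c+"0")
    for n in ["hood_hinge","hood_bar","zero_button_top","stylus_mid","stylus_tip","holder_hole0","indicator","scale"]:
        for x in mark_of(n,c)[:2]:
            z=dict(hood_hinge=.052,hood_bar=.102,zero_button_top=.039,stylus_mid=.058,stylus_tip=.004,holder_hole0=.05).get(n,0)
            print(c,n,round(x["conf"],2),np.array(x["position"]),onz(c,x["position"],z))
s=get_state();print(s); print(r.grip_point_offset)
E
```

```text
top hood_bar 0.92 [241.4 267.5] [0.452 0.154 0.102]
top stylus_mid 0.5 [354.9 227.8] [ 0.552 -0.11   0.058]
top holder_hole0 0.62 [362.4 231.1] [ 0.546 -0.129  0.05 ]
top indicator 0.83 [416.7 258.1] [ 0.486 -0.267  0.   ]
top indicator 0.64 [397.  308.5] [ 0.361 -0.217  0.   ]
top scale 0.59 [243.3 208.4] [0.608 0.167 0.   ]
side hood_bar 0.73 [267.8 191.6] [0.445 0.15  0.102]
side zero_button_top 0.24 [325.6 209.6] [0.589 0.132 0.039]
side stylus_mid 0.55 [326.2 275.5] [ 0.55  -0.118  0.058]
side holder_hole0 0.78 [331.4 276.8] [ 0.562 -0.117  0.05 ]
side indicator 0.79 [310.1 348.4] [ 0.491 -0.269  0.   ]
side scale 0.89 [324.5 208.1] [0.595 0.185 0.   ]
{'t': 0.9, 'joint_pos': array([ 1.032,  0.217,  1.613,  0.   ,  1.311, -0.112]), 'qvel': array([-0.   ,  0.   , -0.001, -0.002,  0.001, -0.001]), 'effort': array([  0.   , -39.688, -30.426,  -0.   ,   0.001,   0.   ]), 'tcp_pos': array([0.259, 0.569, 0.2  ]), 'eef_rot': array([ 3.142, -0.   ,  2.715]), 'wrist_force': array([ 0.422, -0.948,  0.12 ]), 'moment': array([-0.021,  0.002, -0.043]), 'finger_force': 0.0, 'width': 1.0026195378988674}
0.0187
```

View pics/top0.png

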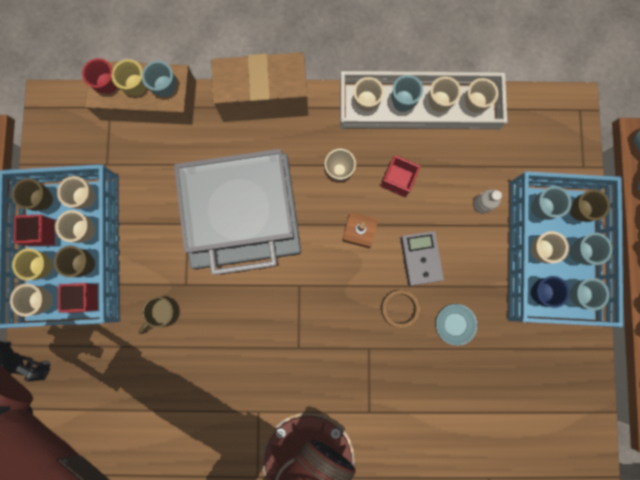

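View pics/side0.png

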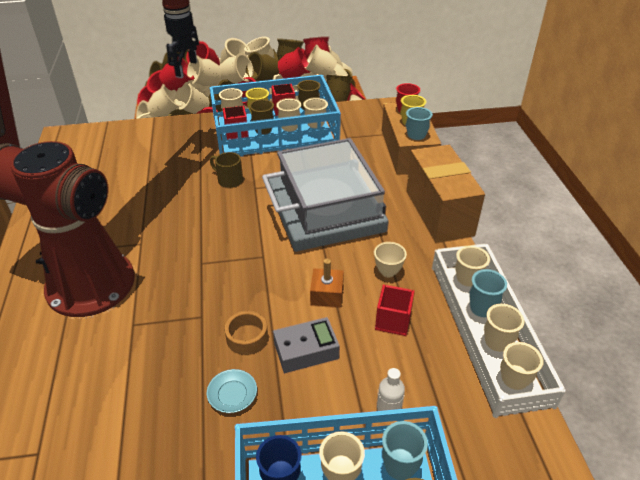

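The top view shows the stylus and block at (361,229), the indicator with its screen at (421,243), and the zero button at (425,274). The scale's bar is at (243,264). In the side view the bar is at (282,193) and the stylus at (327,272). I'll move toward the stylus now.

Request:
jog_arm([
  [[-0.14, -0.13, 0], [0, 0, 0], 1],
  [[-0.28, -0.26, 0], [0, 0, 0], 1],
  [[-0.42, -0.39, 0], [0, 0, 0], 1],
  [[-0.56, -0.52, 0], [0, 0, 0], 1],
  [[-0.7, -0.65, 0], [0, 0, 0], 1],
  [[-0.84, -0.78, 0], [0, 0, 0], 1],
  [[-1, -0.92, 0], [0, 0, 0], 1],
  [[-1, -0.92, 0], [0, 0, 0], 1],
  [[-1, -0.92, 0], [0, 0, 0], 1],
  [[-1, -0.92, 0], [0, 0, 0], 1],
])

```text
t: 1.9
tcp_pos: [0.3909, 0.2568, 0.2]
eef_rot: [3.141, -0.0, 2.715]
wrist_force: [-0.3, -0.0, 0.5]
width: 0.998
finger_force: 0.0
```

Request:
jog_arm([
  [[-0.14, -0.13, 0], [0, 0, 0.1], 1],
  [[-0.28, -0.26, 0], [0, 0, 0.2], 1],
  [[-0.42, -0.39, 0], [0, 0, 0.35], 1],
  [[-0.56, -0.52, 0], [0, 0, 0.5], 1],
  [[-0.7, -0.65, 0], [0, 0, 0.7], 1],
  [[-0.84, -0.78, 0], [0, 0, 0.9], 1],
  [[-1, -0.92, 0], [0, 0, 1], 1],
  [[-1, -0.92, 0], [0, 0, 1], 1],
  [[-1, -0.92, 0], [0, 0, 1], 1],
  [[-1, -0.92, 0], [0, 0, 1], 1],
])

```text
t: 2.9
tcp_pos: [0.5231, -0.0547, 0.1994]
eef_rot: [-3.141, -0.002, 2.194]
wrist_force: [0.4, 0.1, 0.0]
width: 0.999
finger_force: 0.0
```

```bash
python3 - <<'E'
from h import *
np.set_printoptions(precision=3,suppress=True)
M=camera_model("wrist");save("wrist","w1")
Z=dict(zero_button_top=.039,stylus_mid=.058,stylus_tip=.004,holder_hole0=.05)
for n in Z:
    for x in mark_of(n,"wrist")[:2]: print(n,round(x["conf"],2),x["position"],onz("wrist",x["position"],Z[n],M))
for px in [(425,274),(423.5,260)]: print(onz("top",px,.042))
T=np.linalg.inv(M["camera_from_world"]);print(T,M["fov_y"])
s=get_state();print(s["t"],s["tcp_pos"],s["eef_rot"],s["joint_pos"])
E
```

```text
zero_button_top 0.63 [133.7, 333.0] [ 0.443 -0.281  0.039]
stylus_mid 0.58 [296.7, 288.6] [ 0.552 -0.125  0.058]
holder_hole0 0.58 [299.2, 282.7] [ 0.552 -0.121  0.05 ]
[ 0.444 -0.279  0.042]
[ 0.477 -0.276  0.042]
[[ 0.813 -0.553 -0.184  0.476]
 [ 0.582  0.771  0.257  0.011]
 [-0.    -0.316  0.949  0.373]
 [ 0.     0.     0.     1.   ]] 67.39380852101584
3.15 [ 0.523 -0.055  0.2  ] [ 3.141 -0.     2.193] [-0.239  0.005  1.845  0.     1.291 -0.862]
```

View pics/w1.png

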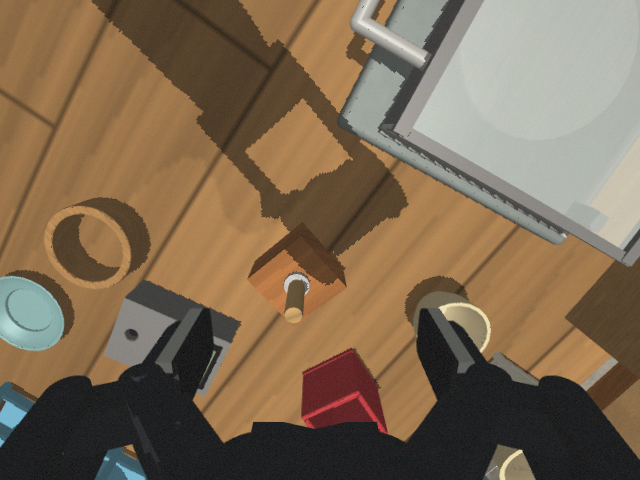

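The wrist view shows the stylus handle top at (293,316), the collar at (297,283) and the zero button at (132,334). All of these agree with the top view.

```bash
python3 - <<'E'
from h import *
np.set_printoptions(precision=4,suppress=True)
a=onz("wrist",(293,316),.112);b=onz("wrist",(297,283),.056);print(a,b,onz("wrist",(132,334),.039))
print(togo([0.5525,-.1225,.14]))
E
```

```text
[ 0.5507 -0.1249  0.112 ] [ 0.5493 -0.1215  0.056 ] [ 0.4417 -0.2847  0.039 ]
[-0.2866 -0.0613  0.2397]
```

Request:
jog_arm([
  [[-0.15, -0.035, 0], [0, 0, 0], 1],
  [[-0.285, -0.067, 0], [0, 0, 0], 0.7],
  [[-0.285, -0.067, 0.12], [0, 0, 0], 0.6],
  [[-0.285, -0.067, 0.25], [0, 0, 0], 0.6],
  [[-0.285, -0.067, 0.4], [0, 0, 0], 0.6],
  [[-0.285, -0.067, 0.53], [0, 0, 0], 0.6],
  [[-0.285, -0.067, 0.53], [0, 0, 0], 0.5],
  [[-0.285, -0.067, 0.53], [0, 0, 0], 0.4],
  [[-0.285, -0.067, 0.53], [0, 0, 0], 0.3],
  [[-0.285, -0.067, 0.53], [0, 0, 0], 0.25],
], squeeze=35)

```text
t: 4.15
tcp_pos: [0.5534, -0.1251, 0.0702]
eef_rot: [3.139, 0.004, 2.192]
wrist_force: [0.7, 0.3, -0.4]
width: 0.252
finger_force: 0.0
```

```bash
python3 - <<'E'
from h import *
np.set_printoptions(precision=4,suppress=True)
M=camera_model("wrist");save("wrist","w2");s=get_state()
for x in trace("stylus_mid","wrist")[:1]: print(x["conf"],x["bbox"],cv2.fitLine(np.argwhere(x["region"])[:,::-1].astype(np.float32),2,0,.01,.01).ravel())
print(s["t"],s["tcp_pos"],s["eef_rot"],s["width"])
p=s["tcp_pos"];print([proj("wrist",[p[0],p[1],z],M) for z in (.05,.086,.112)])
E
```

```text
0.7 [292.0, 239.9, 336.0, 332.7] [  0.0077  -1.     311.7125 284.4389]
4.2 [ 0.5532 -0.125   0.0699] [3.139  0.0038 2.1914] 0.2504229364871521
[array([314.5302, 266.3404]), array([314.734 , 295.1528]), array([314.938 , 323.9565])]
```

View pics/w2.png

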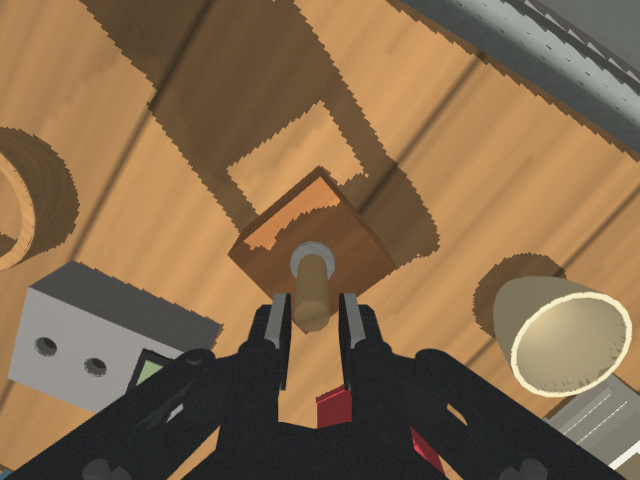

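The wrist view shows the collar at (312,263), the handle top at (312,317) and the finger tips at row 293. The stylus is about 4 mm farther along tool +x, so I'll shift that much and close.

Request:
jog_arm([
  [[0.008, -0.002, 0], [0, 0, 0], 0.25],
  [[0.016, -0.005, 0], [0, 0, 0], 0.25],
  [[0.016, -0.005, 0], [0, 0, 0], 0.2],
  [[0.016, -0.005, 0], [0, 0, 0], 0.1],
  [[0.016, -0.005, 0], [0, 0, 0], 0],
  [[0.016, -0.005, 0], [0, 0, 0], 0],
  [[0.016, -0.005, 0], [0, 0, 0], 0],
  [[0.016, -0.005, 0], [0, 0, 0], 0],
  [[0.016, -0.005, 0], [0, 0, 0], 0],
  [[0.016, -0.005, 0], [0, 0, 0], 0],
], squeeze=35)

```text
t: 5.25
tcp_pos: [0.548, -0.122, 0.0675]
eef_rot: [3.141, 0.0, 2.191]
wrist_force: [0.1, 0.6, 2.1]
width: 0.164
finger_force: 34.2
```

```bash
python3 - <<'E'
from h import *
np.set_printoptions(precision=4,suppress=True)
save("side","s2");s=get_state();im=save("wrist","w3")
print(s["t"],s["tcp_pos"],s["eef_rot"],s["width"],s["finger_force"],s["wrist_force"])
im=np.hstack([cv2.resize(cv2.imread("pics/s2.png")[180:340,240:400],(400,400)),cv2.resize(cv2.imread("pics/w3.png")[200:400,220:420],(400,400))]);cv2.imwrite("pics/c3.png",im)
E
```

```text
5.3 [ 0.548  -0.122   0.0675] [3.1414 0.0002 2.1912] 0.16491985147506563 34.18466091156006 [-0.473   0.8666  1.6408]
```

View pics/c3.png

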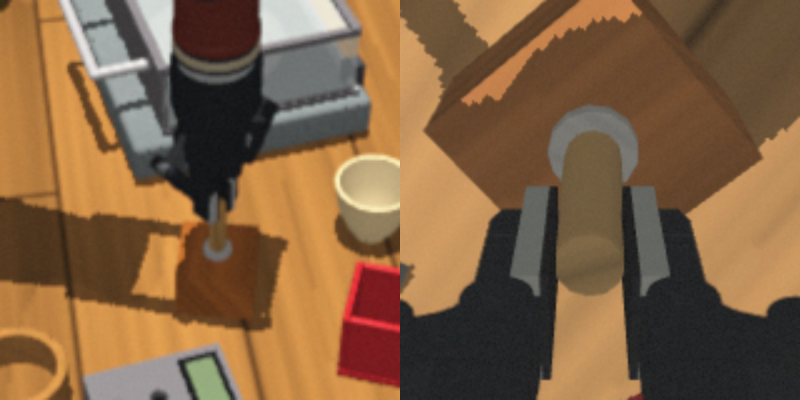

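The crops show the handle between the pads and upright, gripped at 34 N. I'll lift it and carry it over to the zero button.

Request:
jog_arm([
  [[0, 0, -0.08], [0, 0, 0], 0],
  [[0, 0, -0.17], [0, 0, 0], 0],
  [[0, 0, -0.28], [0, 0, 0], 0],
  [[-0.05, -0.12, -0.28], [0, 0, 0], 0],
  [[-0.1, -0.26, -0.28], [0, 0, 0], 0],
  [[-0.16, -0.42, -0.28], [0, 0, 0], 0],
  [[-0.22, -0.58, -0.28], [0, 0, 0], 0],
  [[-0.26, -0.68, -0.28], [0, 0, 0], 0],
  [[-0.274, -0.716, -0.28], [0, 0, 0], 0],
  [[-0.274, -0.716, -0.28], [0, 0, 0], 0],
])

```text
t: 6.35
tcp_pos: [0.4413, -0.2824, 0.1369]
eef_rot: [-3.142, -0.001, 2.189]
wrist_force: [0.5, 0.1, -0.0]
width: 0.163
finger_force: 34.2
```

```bash
python3 - <<'E'
from h import *
np.set_printoptions(precision=4,suppress=True)
s=get_state();M=camera_model("wrist");im=save("wrist","w4")
print(s["t"],s["tcp_pos"],s["eef_rot"],s["width"],s["finger_force"])
for n in ["stylus_tip","stylus_mid","zero_button_top"]:
    for x in mark_of(n,"wrist")[:2]: print(n,x["conf"],x["position"])
p=s["tcp_pos"];tz=p[2]-.0675+.004
print("pred tip",proj("wrist",[p[0],p[1],tz],M),"col",proj("wrist",[p[0],p[1],tz+.046],M),"end",proj("wrist",[p[0],p[1],tz+.108],M))
im=cv2.imread("pics/w4.png")[140:380,180:480];cv2.imwrite("pics/c4.png",cv2.resize(im,None,fx=2.5,fy=2.5,interpolation=cv2.INTER_CUBIC))
E
```

```text
6.35 [ 0.4413 -0.2824  0.1369] [-3.1415 -0.0007  2.1887] 0.16312939928769435 34.19011116027832
stylus_tip 0.58 [317.4, 244.9]
stylus_mid 0.56 [316.7, 280.0]
zero_button_top 0.43 [317.9, 226.0]
pred tip [314.8875 242.7555] col [314.949  268.6754] end [315.088  327.5181]
```

View pics/c4.png

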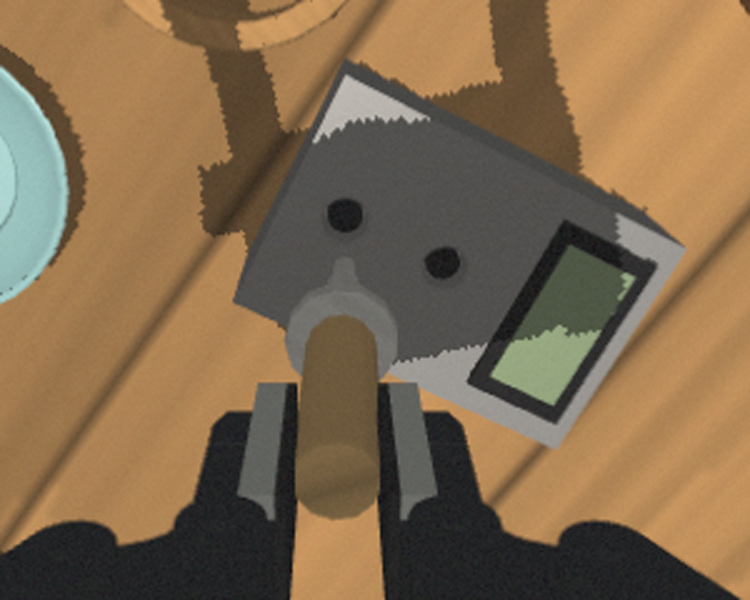

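In the crop, the zero hole is at full-picture (318,225.6) and the stylus tip at (317.6,244.8). The menu hole is at (357,245).

```bash
python3 - <<'E'
from h import *
np.set_printoptions(precision=4,suppress=True)
s=get_state();p=s["tcp_pos"]
t=onz("wrist",(317.6,245.2),p[2]-.0635);h=onz("wrist",(318,225.6),.044);m=onz("wrist",(357,245),.044)
Rm=R.from_euler('xyz',s["eef_rot"]).as_matrix()
print(t,h,m,np.linalg.norm(h-m),Rm.T@(h-t)/.25)
E
```

```text
[ 0.4453 -0.281   0.0737] [ 0.4424 -0.2761  0.044 ] [ 0.4767 -0.2711  0.044 ] 0.034576914340710946 [0.0224 0.0022 0.1187]
```

Request:
jog_arm([
  [[0.011, 0.001, 0], [0, 0, 0], 0],
  [[0.022, 0.002, 0], [0, 0, 0], 0],
  [[0.022, 0.002, 0.03], [0, 0, 0], 0],
  [[0.022, 0.002, 0.06], [0, 0, 0], 0],
  [[0.022, 0.002, 0.092], [0, 0, 0], 0],
  [[0.022, 0.002, 0.092], [0, 0, 0], 0],
  [[0.022, 0.002, 0.092], [0, 0, 0], 0],
  [[0.022, 0.002, 0.092], [0, 0, 0], 0],
  [[0.022, 0.002, 0.092], [0, 0, 0], 0],
  [[0.022, 0.002, 0.092], [0, 0, 0], 0],
])

```text
t: 7.55
tcp_pos: [0.4395, -0.2772, 0.1148]
eef_rot: [3.141, 0.001, 2.191]
wrist_force: [-0.2, -0.1, -0.3]
width: 0.162
finger_force: 34.2
```

```bash
python3 - <<'E'
from h import *
np.set_printoptions(precision=4,suppress=True)
s=get_state();M=camera_model("wrist");im=save("wrist","w5");p=s["tcp_pos"]
print(s["t"],p,s["wrist_force"])
for n in ["stylus_tip","zero_button_top"]:
    for x in mark_of(n,"wrist")[:2]: print(n,x["conf"],x["position"])
im=cv2.imread("pics/w5.png")[190:310,240:400];cv2.imwrite("pics/c5.png",cv2.resize(im,None,fx=5,fy=5,interpolation=cv2.INTER_CUBIC))
E
```

```text
7.55 [ 0.4395 -0.2772  0.1148] [-0.179  -0.0843 -0.2746]
stylus_tip 0.78 [317.8, 246.4]
zero_button_top 0.53 [313.4, 241.0]
```

View pics/c5.png

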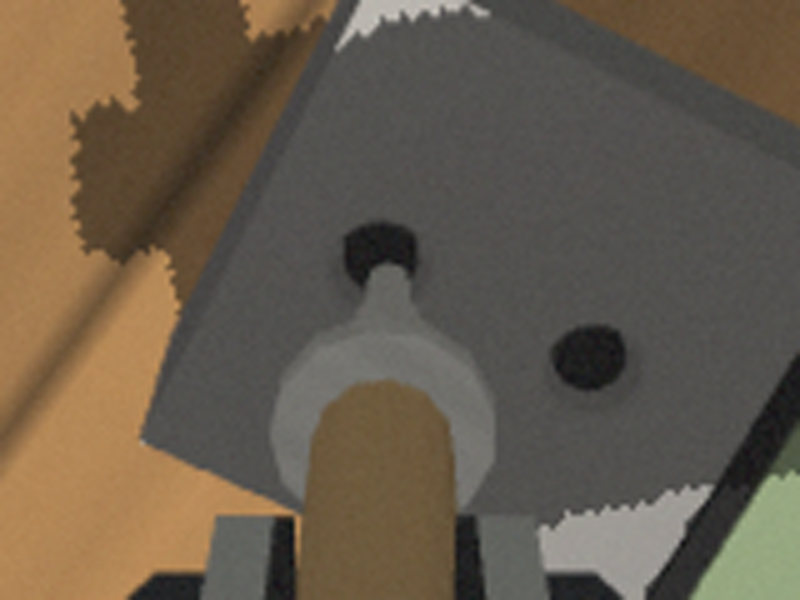

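The tip centre is at (318,245.8) and the hole at (316.2,240.8). Allowing for the remaining height, the tip is about 1 mm off in tool y, so I'll correct that and go in.

Request:
jog_arm([
  [[0, -0.004, 0], [0, 0, 0], 0],
  [[0, -0.004, 0.01], [0, 0, 0], 0],
  [[0, -0.004, 0.02], [0, 0, 0], 0],
  [[0, -0.004, 0.03], [0, 0, 0], 0],
  [[0, -0.004, 0.04], [0, 0, 0], 0],
  [[0, -0.004, 0.046], [0, 0, 0], 0],
  [[0, -0.004, 0.052], [0, 0, 0], 0],
  [[0, -0.004, 0.056], [0, 0, 0], 0],
  [[0, -0.004, 0.056], [0, 0, 0], 0],
  [[0, -0.004, 0.056], [0, 0, 0], 0],
])

```text
t: 8.7
tcp_pos: [0.4387, -0.2778, 0.1008]
eef_rot: [3.142, 0.001, 2.191]
wrist_force: [-0.5, -0.2, 0.5]
width: 0.168
finger_force: 34.4
```

Request:
jog_arm([
  [[0, 0, 0.004], [0, 0, 0], 0],
  [[0, 0, 0.008], [0, 0, 0], 0],
  [[0, 0, 0.012], [0, 0, 0], 0],
  [[0, 0, 0.012], [0, 0, 0], 0],
  [[0, 0, 0.012], [0, 0, 0], 0],
  [[0, 0, 0.012], [0, 0, 0], 0],
  [[0, 0, 0.012], [0, 0, 0], 0],
  [[0, 0, 0.012], [0, 0, 0], 0],
  [[0, 0, 0.012], [0, 0, 0], 0],
  [[0, 0, 0.012], [0, 0, 0], 0],
])

```text
t: 9.7
tcp_pos: [0.439, -0.2781, 0.0981]
eef_rot: [3.141, 0.001, 2.191]
wrist_force: [-0.3, -0.7, 5.6]
width: 0.167
finger_force: 34.7
```

Request:
jog_arm([
  [[0, 0, 0.003], [0, 0, 0], 0],
  [[0, 0, 0.006], [0, 0, 0], 0],
  [[0, 0, 0.009], [0, 0, 0], 0],
  [[0, 0, 0.009], [0, 0, 0], 0],
  [[0, 0, 0.009], [0, 0, 0], 0],
  [[0, 0, 0.009], [0, 0, 0], 0],
  [[0, 0, 0.009], [0, 0, 0], 0],
  [[0, 0, 0.009], [0, 0, 0], 0],
  [[0, 0, 0.009], [0, 0, 0], 0],
  [[0, 0, 0.009], [0, 0, 0], 0],
])

```text
t: 10.7
tcp_pos: [0.4403, -0.2793, 0.0978]
eef_rot: [3.141, 0.005, 2.191]
wrist_force: [-0.5, -0.1, 11.2]
width: 0.167
finger_force: 35.2
```

The force is now 11 N with no further travel, so the button is on its stop. I'll retract and go back over the block.

Request:
jog_arm([
  [[0, 0, -0.04], [0, 0, 0], 0],
  [[0, 0, -0.12], [0, 0, 0], 0],
  [[0, 0, -0.18], [0, 0, 0], 0],
  [[0.05, 0.14, -0.18], [0, 0, 0], 0],
  [[0.1, 0.28, -0.18], [0, 0, 0], 0],
  [[0.15, 0.43, -0.18], [0, 0, 0], 0],
  [[0.2, 0.58, -0.18], [0, 0, 0], 0],
  [[0.252, 0.718, -0.18], [0, 0, 0], 0],
  [[0.252, 0.718, -0.18], [0, 0, 0], 0],
  [[0.252, 0.718, -0.18], [0, 0, 0], 0],
])

```text
t: 11.7
tcp_pos: [0.5476, -0.1212, 0.1397]
eef_rot: [-3.141, -0.001, 2.193]
wrist_force: [0.0, -1.3, -0.3]
width: 0.168
finger_force: 34.3
```

```bash
python3 - <<'E'
from h import *
np.set_printoptions(precision=4,suppress=True)
s=get_state();M=camera_model("wrist");im=save("wrist","w6");p=s["tcp_pos"]
print(s["t"],p,s["eef_rot"],s["wrist_force"])
for n in ["stylus_tip","stylus_mid","holder_hole0"]:
    for x in mark_of(n,"wrist")[:2]: print(n,x["conf"],x["position"])
im=cv2.imread("pics/w6.png")[160:360,200:440];cv2.imwrite("pics/c6.png",cv2.resize(im,None,fx=3,fy=3,interpolation=cv2.INTER_CUBIC))
E
```

```text
11.7 [ 0.5476 -0.1212  0.1397] [-3.1405 -0.0007  2.1934] [ 0.022  -1.2722 -0.3347]
stylus_tip 0.97 [317.8, 248.1]
stylus_mid 0.91 [316.5, 280.4]
holder_hole0 0.81 [316.0, 233.7]
```

View pics/c6.png

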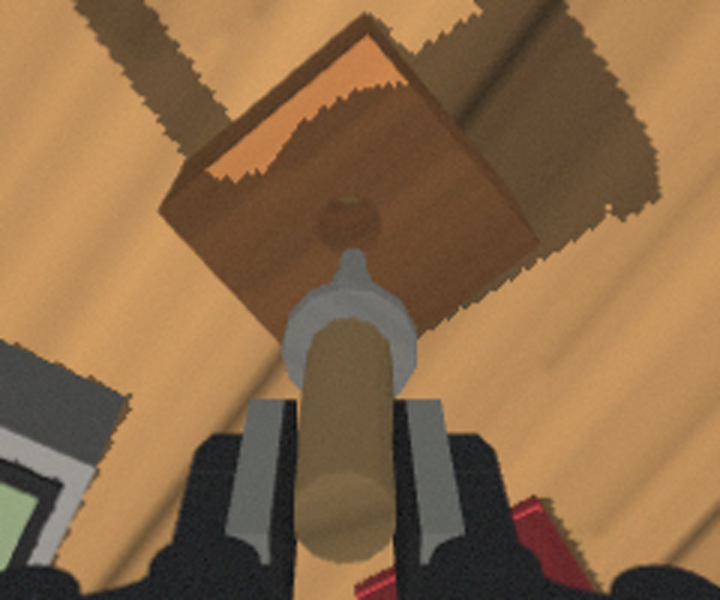

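The crop shows the hole mouth at (316,234.7) and the tip centre at about (317.5,246.8), with the stylus still straight.

```bash
python3 - <<'E'
from h import *
np.set_printoptions(precision=4,suppress=True)
s=get_state();p=s["tcp_pos"];Rm=R.from_euler('xyz',s["eef_rot"]).as_matrix()
t=onz("wrist",(317.6,247.2),p[2]-.0635);h=onz("wrist",(316,234.4),.05)
print(t,h,Rm.T@(h-t)/.25)
t=onz("wrist",(316.7,314),p[2]-.0635+.108);print("handle end",t)
E
```

```text
[ 0.5506 -0.1245  0.0764] [ 0.5492 -0.1243  0.05  ] [ 0.004  -0.0041  0.1057]
handle end [ 0.544  -0.1173  0.1844]
```

Request:
jog_arm([
  [[0.004, -0.004, 0], [0, 0, 0], 0],
  [[0.004, -0.004, 0.04], [0, 0, 0], 0],
  [[0.004, -0.004, 0.08], [0, 0, 0], 0],
  [[0.004, -0.004, 0.1], [0, 0, 0], 0],
  [[0.004, -0.004, 0.12], [0, 0, 0], 0],
  [[0.004, -0.004, 0.14], [0, 0, 0], 0],
  [[0.004, -0.004, 0.16], [0, 0, 0], 0],
  [[0.004, -0.004, 0.18], [0, 0, 0], 0],
  [[0.004, -0.004, 0.2], [0, 0, 0], 0],
  [[0.004, -0.004, 0.2], [0, 0, 0], 0],
])

```text
t: 12.9
tcp_pos: [0.5458, -0.1214, 0.0892]
eef_rot: [-3.141, -0.001, 2.191]
wrist_force: [-0.8, 1.1, -0.3]
width: 0.163
finger_force: 34.3
```

Inserted with no contact force. I'll lower it the rest of the way and release.

Request:
jog_arm([
  [[0, 0, 0.03], [0, 0, 0], 0],
  [[0, 0, 0.06], [0, 0, 0], 0],
  [[0, 0, 0.08], [0, 0, 0], 0],
  [[0, 0, 0.087], [0, 0, 0], 0],
  [[0, 0, 0.087], [0, 0, 0], 0],
  [[0, 0, 0.087], [0, 0, 0], 0.2],
  [[0, 0, 0.087], [0, 0, 0], 0.25],
  [[0, 0, 0.087], [0, 0, 0], 0.35],
  [[0, 0, 0.087], [0, 0, 0], 0.5],
  [[0, 0, 0.087], [0, 0, 0], 0.7],
])

```text
t: 13.9
tcp_pos: [0.5466, -0.1218, 0.0685]
eef_rot: [3.141, 0.0, 2.191]
wrist_force: [-1.1, -0.4, 0.4]
width: 0.655
finger_force: 0.0
```

```bash
python3 - <<'E'
from h import *
np.set_printoptions(precision=4,suppress=True)
s=get_state();save("wrist","w7");print(s["t"],s["tcp_pos"],s["width"],s["wrist_force"])
for n in ["stylus_mid"]:
    for x in mark_of(n,"wrist")[:1]: print(n,x["conf"],x["position"],onz("wrist",x["position"],.058))
E
```

```text
13.9 [ 0.5466 -0.1218  0.0685] 0.6545175586211228 [-1.1149 -0.3803  0.3514]
stylus_mid 0.81 [316.0, 282.1] [ 0.55   -0.1256  0.058 ]
```

Request:
jog_arm([
  [[0, 0, -0.12], [0, 0, 0], 0.8],
  [[0, 0, -0.28], [0, 0, 0], 0.8],
  [[0.06, 0.02, -0.46], [0, 0, 0], 0.8],
  [[0.2, 0.06, -0.58], [0, 0, 0.15], 0.6],
  [[0.38, 0.12, -0.6], [0, 0, 0.35], 0.6],
  [[0.56, 0.18, -0.6], [0, 0, 0.55], 0.6],
  [[0.74, 0.24, -0.6], [0, 0, 0.75], 0.6],
  [[0.9, 0.29, -0.6], [0, 0, 0.92], 0.6],
  [[0.99, 0.317, -0.6], [0, 0, 0.92], 0.6],
  [[0.99, 0.317, -0.6], [0, 0, 0.92], 0.6],
])

```text
t: 15.0
tcp_pos: [0.4659, 0.1283, 0.2185]
eef_rot: [-3.142, -0.001, 1.714]
wrist_force: [0.1, -0.2, -0.7]
width: 0.602
finger_force: 0.0
```

```bash
python3 - <<'E'
from h import *
np.set_printoptions(precision=4,suppress=True)
s=get_state();M=camera_model("wrist");save("wrist","w8");print(s["t"],s["tcp_pos"],s["eef_rot"],s["joint_pos"])
for c in ["wrist","top"]:
  if c=="top": get_image(c)
  for n,z in [("hood_bar",.102),("hood_hinge",.052)]:
    for x in mark_of(n,c)[:1]: print(c,n,x["conf"],x["position"],onz(c,x["position"],z,M if c=="wrist" else None))
x=mark_of("holder_hole0","top")[:1];print(x)
for x in mark_of("stylus_mid","top")[:1]: print(x,onz("top",x["position"],.058))
E
```

```text
15.0 [0.4659 0.1283 0.2185] [-3.1415 -0.0009  1.714 ] [ 0.1227 -0.1084  1.9186  0.0009  1.3315 -0.0207]
wrist hood_bar 0.85 [299.8, 196.3] [0.4506 0.1483 0.102 ]
wrist hood_hinge 0.68 [426.1, 450.9] [ 0.6507 -0.1638  0.052 ]
top hood_bar 0.71 [241.8, 265.5] [0.4567 0.1529 0.102 ]
[{'position': [360.5, 232.7], 'conf': 0.77}]
{'position': [360.8, 229.1], 'conf': 0.61} [ 0.5494 -0.1242  0.058 ]
```

View pics/w8.png

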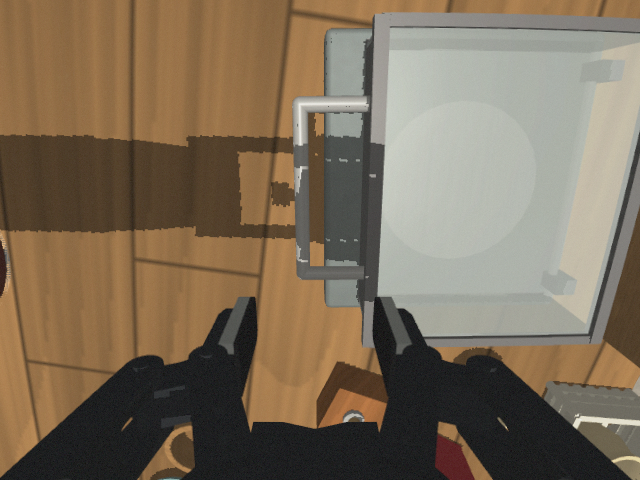

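The wrist view shows the bar running from (299,102) to (304,272). I'll compute its centre and direction.

```bash
python3 - <<'E'
from h import *
np.set_printoptions(precision=4,suppress=True)
a=onz("wrist",(299,102),.102);b=onz("wrist",(304,272),.102);c=(a+b)/2;d=(a-b)/np.linalg.norm(a-b)
print(a,b,c,np.linalg.norm(a-b),np.degrees(np.arctan2(d[1],d[0])))
u=np.array([d[1],-d[0],0]);print("hinge",c+.255*u)
c[2]=.083;print(togo(c),np.degrees(get_state()["eef_rot"][2]))
E
```

```text
[0.4428 0.2168 0.102 ] [0.4642 0.0785 0.102 ] [0.4535 0.1476 0.102 ] 0.1399345398863396 98.80965671273239
hinge [0.7055 0.1867 0.102 ]
[ 0.0983 -0.0427  0.5413] 97.84614761341659
```

Request:
jog_arm([
  [[0.05, -0.022, 0], [0, 0, -0.03], 0.5],
  [[0.098, -0.043, 0], [0, 0, -0.03], 0.5],
  [[0.098, -0.043, 0.12], [0, 0, -0.03], 0.5],
  [[0.098, -0.043, 0.26], [0, 0, -0.03], 0.5],
  [[0.098, -0.043, 0.4], [0, 0, -0.03], 0.5],
  [[0.098, -0.043, 0.5], [0, 0, -0.03], 0.5],
  [[0.098, -0.043, 0.54], [0, 0, -0.03], 0.5],
  [[0.098, -0.043, 0.54], [0, 0, -0.03], 0.4],
  [[0.098, -0.043, 0.54], [0, 0, -0.03], 0.3],
  [[0.098, -0.043, 0.54], [0, 0, -0.03], 0.3],
], squeeze=30)

```text
t: 16.4
tcp_pos: [0.4548, 0.149, 0.0854]
eef_rot: [3.138, -0.0, 1.725]
wrist_force: [0.3, 0.5, 0.3]
width: 0.3
finger_force: 0.0
```

Request:
jog_arm([
  [[0, 0, 0], [0, 0, 0], 0.25],
  [[0, 0, 0], [0, 0, 0], 0.2],
  [[0, 0, 0], [0, 0, 0], 0.1],
  [[0, 0, 0], [0, 0, 0], 0],
  [[0, 0, 0], [0, 0, 0], 0],
  [[0, 0, 0], [0, 0, 0], 0],
  [[0, 0, 0], [0, 0, 0], 0],
  [[0, 0, 0], [0, 0, 0], 0],
  [[0, 0, 0], [0, 0, 0], 0],
  [[0, 0, 0], [0, 0, 0], 0],
])

```text
t: 17.4
tcp_pos: [0.453, 0.1485, 0.0834]
eef_rot: [-3.141, -0.0, 1.725]
wrist_force: [0.1, -0.7, 0.4]
width: 0.002
finger_force: 0.0
```

```bash
python3 - <<'E'
from h import *
np.set_printoptions(precision=4,suppress=True)
s=get_state();print(s["t"],s["tcp_pos"],s["eef_rot"],s["joint_pos"],s["width"],s["finger_force"],s["wrist_force"])
a0=np.arctan2(50,255);rr=np.hypot(.05,.255)
P=lambda th:np.array([.255-rr*np.cos(a0+th),rr*np.sin(a0+th)-.05])/.25
for th in np.radians([0,4,8,12,16,20,25,30,35,40,45,50,55,60,65,68]): print(round(np.degrees(th)),P(th))
E
```

```text
17.4 [0.453  0.1485 0.0834] [-3.1415 -0.      1.7252] [0.1694 0.0382 2.0502 0.     1.0533 0.0151] 0.0016002032523334375 0.0 [ 0.0676 -0.7122  0.3537]
0 [0. 0.]
4 [0.0164 0.0707]
8 [0.0378 0.14  ]
12 [0.0639 0.2077]
16 [0.0946 0.2734]
20 [0.1299 0.3368]
25 [0.1801 0.4123]
30 [0.2367 0.4832]
35 [0.2992 0.5489]
40 [0.3672 0.6089]
45 [0.4402 0.6627]
50 [0.5176 0.7099]
55 [0.5988 0.7503]
60 [0.6832 0.7833]
65 [0.7702 0.809 ]
68 [0.8233 0.8206]
```

The fingers closed on nothing, so I'll use the last picture to see where the bar is relative to them.

```bash
python3 - <<'E'
from h import *
np.set_printoptions(precision=4,suppress=True)
M=camera_model("wrist");save("wrist","w9");save("side","s9")
for c in ["wrist","side"]:
  for x in mark_of("hood_bar",c)[:1]: print(c,x["conf"],x["position"],onz(c,x["position"],.102,M if c=="wrist" else None))
p=get_state()["tcp_pos"];print(proj("wrist",p,M),proj("wrist",p+[0,0,.019],M),proj("side",p),proj("side",p+[0,0,.019]))
w=cv2.imread("pics/w9.png")[100:460,140:500];S=cv2.imread("pics/s9.png")[110:260,220:370]
cv2.imwrite("pics/c9.png",np.hstack([cv2.resize(w,(400,400)),cv2.resize(S,(400,400),interpolation=cv2.INTER_CUBIC)]))
E
```

```text
wrist 0.87 [312.3, 293.7] [0.4514 0.1506 0.102 ]
side 0.74 [269.4, 190.7] [0.4489 0.1532 0.102 ]
[315.0201 281.4914] [315.0841 298.3787] [271.6202 197.4657] [271.1894 191.5561]
```

View pics/c9.png

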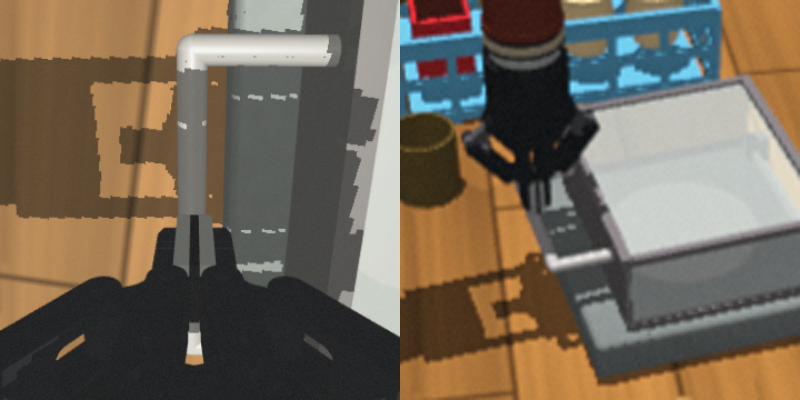

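The left crop shows the shut fingers lying over the bar, with the bar passing under them. In both crops the real tips are about 34 mm short of the reported TCP: their edge is at wrist row 293, and they sit about 10 px high in the side view. The sideways alignment is good (bar column 312, TCP column 315), so I'll open, go 30 mm lower and close again.

Request:
jog_arm([
  [[0, 0, 0], [0, 0, 0], 0.2],
  [[0, 0, 0], [0, 0, 0], 0.4],
  [[0, 0, 0], [0, 0, 0], 0.5],
  [[0, 0, 0], [0, 0, 0], 0.5],
  [[0, -0.005, 0], [0, 0, 0], 0.5],
  [[0, -0.005, 0.02], [0, 0, 0], 0.5],
  [[0, -0.005, 0.05], [0, 0, 0], 0.5],
  [[0, -0.005, 0.08], [0, 0, 0], 0.5],
  [[0, -0.005, 0.12], [0, 0, 0], 0.5],
  [[0, -0.005, 0.12], [0, 0, 0], 0.5],
])

```text
t: 18.6
tcp_pos: [0.4499, 0.148, 0.0512]
eef_rot: [-3.137, 0.0, 1.725]
wrist_force: [-0.1, 0.5, 0.2]
width: 0.501
finger_force: 0.0
```

Request:
jog_arm([
  [[0, 0, 0], [0, 0, 0], 0.4],
  [[0, 0, 0], [0, 0, 0], 0.3],
  [[0, 0, 0], [0, 0, 0], 0.2],
  [[0, 0, 0], [0, 0, 0], 0.1],
  [[0, 0, 0], [0, 0, 0], 0],
  [[0, 0, 0], [0, 0, 0], 0],
  [[0, 0, 0], [0, 0, 0], 0],
  [[0, 0, 0], [0, 0, 0], 0],
  [[0, 0, 0], [0, 0, 0], 0],
  [[0, 0, 0], [0, 0, 0], 0],
])

```text
t: 19.6
tcp_pos: [0.4519, 0.1484, 0.0535]
eef_rot: [3.141, -0.0, 1.725]
wrist_force: [-0.6, -0.1, 0.6]
width: 0.128
finger_force: 29.3
```

The bar is gripped at 29 N with the width matching it. Now I'll raise it along the arc.

Request:
jog_arm([
  [[0, 0.007, -0.035], [0, 0, 0], 0],
  [[0, 0.016, -0.071], [0, 0, 0], 0],
  [[0, 0.038, -0.14], [0, 0, 0], 0],
  [[0, 0.064, -0.208], [0, 0, 0], 0],
  [[0, 0.095, -0.273], [0, 0, 0], 0],
  [[0, 0.13, -0.337], [0, 0, 0], 0],
  [[0, 0.18, -0.412], [0, 0, 0], 0],
  [[0, 0.237, -0.483], [0, 0, 0], 0],
  [[0, 0.237, -0.483], [0, 0, 0], 0],
  [[0, 0.237, -0.483], [0, 0, 0], 0],
])

```text
t: 20.6
tcp_pos: [0.5076, 0.1568, 0.1758]
eef_rot: [-3.134, 0.001, 1.725]
wrist_force: [-8.0, -2.4, 4.9]
width: 0.122
finger_force: 29.7
```

```bash
cat >> h.py <<'E'
def ang():
    s=get_state();p0=np.array([.4519,.1484,.0535]);d=s["tcp_pos"]-p0;u=np.array([np.cos(np.radians(8.8)),np.sin(np.radians(8.8)),0])
    x=.255-d@u;z=.05+d[2];print(s["t"],s["tcp_pos"],"ang",np.degrees(np.arctan2(z,x)-np.arctan2(.05,.255)),"rad",np.hypot(x,z),s["wrist_force"],s["width"],s["finger_force"])
E
python3 - <<'E'
from h import *
np.set_printoptions(precision=4,suppress=True)
ang()
get_image("side")
for x in mark_of("hood_bar","side")[:1]:
    s=get_state();print(x,proj("side",s["tcp_pos"]+[0,0,.0485]))
E
```

```text
20.6 [0.5076 0.1568 0.1758] ang 29.844726103719598 rad 0.2630284706710298 [-8.0428 -2.4462  4.9364] 0.12220888260378715 29.668158888816833
{'position': [329.7, 278.1], 'conf': 0.45} [290.3416 147.3761]
```

```bash
python3 - <<'E'
from h import *
np.set_printoptions(precision=3,suppress=True)
M=camera_model("wrist");save("wrist","w10");s=get_state()
for n in ["hood_bar","hood_hinge"]:
  for x in mark_of(n,"wrist")[:2]: print(n,x["conf"],x["position"],proj("wrist",s["tcp_pos"]+[0,0,.0485],M))
a0=np.arctan2(50,255);P=lambda th,rr:np.array([.255-rr*np.cos(a0+th),rr*np.sin(a0+th)-.05])/.25
for t in [30,35,40,45,50,55,60,65,68]: print(t,P(np.radians(t),.264)-P(np.radians(30),.26))
E
```

```text
hood_bar 0.94 [312.5, 322.5] [313.905 332.725]
30 [-0.012  0.011]
35 [0.051 0.077]
40 [0.121 0.138]
45 [0.195 0.193]
50 [0.273 0.241]
55 [0.356 0.282]
60 [0.442 0.315]
65 [0.53  0.341]
68 [0.584 0.353]
```

Wrist detection confirms the bar is in the grip and moving with the hood. I'll continue to about 65°, along a slightly larger arc.

Request:
jog_arm([
  [[0, 0.02, -0.045], [0, 0, 0], 0],
  [[0, 0.051, -0.077], [0, 0, 0], 0],
  [[0, 0.085, -0.108], [0, 0, 0], 0],
  [[0, 0.121, -0.138], [0, 0, 0], 0],
  [[0, 0.158, -0.166], [0, 0, 0], 0],
  [[0, 0.195, -0.193], [0, 0, 0], 0],
  [[0, 0.234, -0.217], [0, 0, 0], 0],
  [[0, 0.273, -0.241], [0, 0, 0], 0],
  [[0, 0.273, -0.241], [0, 0, 0], 0],
  [[0, 0.273, -0.241], [0, 0, 0], 0],
])

```text
t: 21.85
tcp_pos: [0.5785, 0.1677, 0.2361]
eef_rot: [3.141, 0.001, 1.725]
wrist_force: [-4.5, -3.1, 6.2]
width: 0.129
finger_force: 30.8
```

```bash
python3 -c "
from h import *
ang()"
```

```text
21.85 [0.57847165 0.16774796 0.2360824 ] ang 50.277744000943486 rad 0.2649773470959188 [-4.48721946 -3.07834338  6.20983308] 0.12890433074568494 30.808665454387665
```

Request:
jog_arm([
  [[0, 0.04, -0.03], [0, 0, 0], 0],
  [[0, 0.078, -0.052], [0, 0, 0], 0],
  [[0, 0.12, -0.07], [0, 0, 0], 0],
  [[0, 0.164, -0.086], [0, 0, 0], 0],
  [[0, 0.2, -0.098], [0, 0, 0], 0],
  [[0, 0.236, -0.108], [0, 0, 0], 0],
  [[0, 0.264, -0.115], [0, 0, 0], 0],
  [[0, 0.29, -0.121], [0, 0, 0], 0],
  [[0, 0.29, -0.121], [0, 0, 0], 0],
  [[0, 0.29, -0.121], [0, 0, 0], 0],
])

```text
t: 22.85
tcp_pos: [0.6498, 0.1787, 0.2647]
eef_rot: [3.141, 0.001, 1.725]
wrist_force: [0.1, -3.9, 0.5]
width: 0.121
finger_force: 30.5
```

```bash
python3 - <<'E'
from h import *
from scipy.optimize import least_squares
ang()
# hinge offset fit: circle radius .26 through measured points
s=get_state();u=np.array([np.cos(np.radians(8.8)),np.sin(np.radians(8.8)),0]);p0=np.array([.4519,.1484,.0535])
Q=np.array([[(np.array(p)-p0)@u,p[2]-.0535] for p in [p0,(.5076,.1568,.1758),(.5785,.1677,.2361),s["tcp_pos"]]])
f=lambda v:np.hypot(Q[:,0]-v[0],Q[:,1]-v[1])-.26
k=least_squares(f,[.255,-.05]);print(k.x,k.fun)
a=np.degrees(np.arctan2(Q[:,1]-k.x[1],k.x[0]-Q[:,0]));print(a-11.09)
E
```

```text
22.85 [0.64975069 0.17873572 0.2647023 ] ang 67.04966658493522 rad 0.2668965742367234 [ 0.11104447 -3.88927504  0.53818999] 0.12145642984035282 30.502753257751465
[ 0.25669542 -0.04298832] [ 0.00027012 -0.00025634 -0.0003145   0.00040128]
[-1.58300083 28.43030915 49.21770908 66.37130849]
```

Now at about 66–67°, well past the balance point. I'll bring it back to about 45°.

Request:
jog_arm([
  [[0, -0.056, 0.014], [0, 0, 0], 0],
  [[0, -0.112, 0.031], [0, 0, 0], 0],
  [[0, -0.155, 0.047], [0, 0, 0], 0],
  [[0, -0.196, 0.064], [0, 0, 0], 0],
  [[0, -0.237, 0.084], [0, 0, 0], 0],
  [[0, -0.277, 0.105], [0, 0, 0], 0],
  [[0, -0.316, 0.128], [0, 0, 0], 0],
  [[0, -0.354, 0.152], [0, 0, 0], 0],
  [[0, -0.354, 0.152], [0, 0, 0], 0],
  [[0, -0.354, 0.152], [0, 0, 0], 0],
], squeeze=45)

```text
t: 23.85
tcp_pos: [0.5612, 0.1654, 0.2265]
eef_rot: [-3.14, 0.0, 1.725]
wrist_force: [-0.4, -3.8, 2.5]
width: 0.117
finger_force: 45.9
```

```bash
python3 - <<'E'
from h import *
np.set_printoptions(precision=4,suppress=True)
ang()
s=get_state();u=np.array([np.cos(np.radians(8.8)),np.sin(np.radians(8.8)),0]);p0=np.array([.4519,.1484,.0535]);d=s["tcp_pos"]-p0
q=np.array([d@u,d[2]]);v=np.array([.2567-q[0],q[1]+.043]);print("fit ang",np.degrees(np.arctan2(v[1],v[0]))-11.09,np.hypot(*v))
M=camera_model("wrist");save("wrist","w11")
bar=s["tcp_pos"]+[0,0,.0415]
for x in mark_of("hood_bar","wrist")[:2]: print(x,proj("wrist",bar,M))
save("side","s11");save("top","t11");rs=[]
for c in ["side","top","wrist"]:
  for x in mark_of("hood_bar",c)[:1]: print(c,x,proj(c,bar))
for n in ["stylus_mid"]:
  for x in mark_of(n,"side")[:1]: print(x,onz("side",x["position"],.058))
E
```

```text
23.85 [0.5612 0.1654 0.2265] ang 45.975409875495124 rad 0.2656680917239753 [-0.3721 -3.7916  2.5435] 0.11672229073569707 45.86642682552338
fit ang 44.82943707547035 0.26076946409543766
{'position': [313.8, 317.3], 'conf': 0.57} [315.0868 323.5304]
side {'position': [308.6, 130.5], 'conf': 0.56} [312.0886 127.4823]
top {'position': [226.1, 203.3], 'conf': 0.96} [226.0198 208.0485]
wrist {'position': [313.8, 317.3], 'conf': 0.57} [312.9859 322.7969]
{'position': [324.2, 279.2], 'conf': 0.46} [ 0.5433 -0.129   0.058 ]
```

Three cameras and the arm pose agree: about 45°, held still at 46 N. Handing in.

```bash
python3 -c "
from h import *
s=get_state();print(abs(s['qvel']).max(),s['tcp_pos'])
print(ticket.hand_in())"
```

```text
0.003076018261236764 [0.56207155 0.16551363 0.22704616]
the job is handed in; nothing more can be done
None
```

I pressed the zero button to its stop and stood the stylus back in its block. I then raised the hood to about 66° and handed in with the gripper holding it still at about 45°; the hand-in gave no verdict.

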